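Find the heavy side of the tube rotator's drum and hold it down

TASK

The drum of the tube rotator runs out of balance: the balance weight shut inside it has slipped round and cannot be seen. Rock the drum gently by hand, at least a quarter turn from where it stands, to feel which side is heavy, and bring the heavy side straight down; the clutch drags, so a drum that is let go stops well short of that. Finish still holding the drum there with the fingers, so that I can mark its rim at the bottom, and leave everything else on the bench where it is.

Things in the scene. Friction and masses are not known exactly. Their poses are not given: they have to be found in the camera images.
- rotator: Tube rotator, fixed to the bench: foot plate 270 x 170 x 14 mm (x -120 to +150), motor housing at the +x end (x 60 to 145, 150 mm wide, 180 high), in front of it a closed aluminium drum on a level shaft. Origin on the bench below the drum; x runs along the shaft from the drum's face to the motor, z up. Shaft 135 mm above the bench. Drum: 98 mm radius, x = -20 to +26 mm; hub nut to x = -40.
- drum: The drum with its vials; origin on the shaft's axis, 135 mm above the rotator's origin; it turns about the shaft (rotator x axis), no stops. A clutch drags on it with 0.285 N m, gears slow it (0.12 N m s/rad). The hidden weight, 0.55-0.69 kg, fast inside, 68 mm from the axis, at an unknown angle, pulls with at most 0.36-0.47 N m.
- vial_a (a point): Middle of the bare length of one vial; shows the drum's angle. Six equal vials, 28 mm thick, parallel to the shaft, are fast in black sockets (36 mm) on the drum's face, every 60 degrees at 75 mm radius: sockets to rotator x = -38 mm, bare vials to -90, caps of 31 mm to -105; 47 mm clear between neighbours. This point is at x = -64. No vial tells the heavy side.
- drum_hub (a point): Middle of the drum's face, on the axis, 20 mm in front (-x) of the rotator's origin. Let go with the heavy side more than 37 to 52 degrees (the same to both sides) away from straight down, the drum rolls back slowly by itself within 2 s and stops at just that angle; nearer than that it stays where it is left. Pushing a vial takes up to 14 N.
- marker: Bystander: marker pen, 135 mm long, 16 mm thick, lying in front of the rotator. Origin under its middle.
- timer: Bystander: small flat bench timer 60 x 65 x 20 mm, on the rotator's -y side. Origin under its middle.
- dishes: Bystander: stack of three Petri dishes, 90 mm diameter, 44 mm high, on the rotator's +y side. Origin under its middle.
- rack: Bystander: grey tube rack 100 x 200 mm with five capped 50 ml tubes, 117 mm high. Origin under its middle.
- flask: Bystander: flat culture flask 147 x 85 x 32 mm. Origin under its body.
- media: Bystander: glass bottle 76 mm diameter, 165 mm high. Origin under its middle.
- beaker: Bystander: beaker 72 mm diameter, 85 mm high. Origin under its middle.

How it is judged:
By the outcome, as a careful person would: the job done as asked, in the order asked, and still so for the second after the job is handed in, while the arm keeps its last pose, push and grip.
It also fails if it takes over 70 s, if anything falls off the work surface, if the arm or the gripper's body presses on something with over 40 N, if the wrist force passes 120 N, or if a joint passes its speed limit or range.

ROBOT

A 6-joint arm with a two-finger parallel gripper is mounted at the origin on the work surface. World frame = base frame: x ahead of the robot, y to its left, z up, the work surface at z = 0. Lengths are in m, angles in rad, forces in N, time in s.
With the tool pointing down it reaches from about 0.3 to 0.875 m from the base axis. Payload 6.4 kg.
Tool frame: the origin (TCP) lies between the finger pads; the fingertips stand 25 mm ahead of it and the grasp point (between the pads) lies 6 mm ahead of it; z points along the fingers, y is the line along which they close (so a half turn about z gives the same grasp; the last joint's range is limited). The gripper opens to 85 mm and grips with 20 to 120 N. Pads are 22 mm wide; open, the fingers measure 114 mm over their backs; the gripper's body (76 mm by 85 mm) begins 54 mm behind the grasp point. The pads swing forward as they close: fully open they stand 13 mm farther back than shut.
Start: joints at [-1.454, 0.181, 1.607, -0, 1.354, -0.206], TCP at [0.182, -0.545, 0.227] pointing down, gripper open.
Joint ranges: [-2.99, 2.99], [-0.89, 2.07], [0.3, 2.58], [-1.14, 4.28], [0, 2.63], [-3.12, 3.12]. Speed limits (rad/s): [2.57, 2.57, 3.01, 3.14, 3.14, 3.14].

INTERFACE

Orientations are given as a unit quaternion [w, x, y, z].
In Python, from bench import ctrl gives the robot as it stands.
- The arm moves only by the tool servo_tool, never from a script. Its argument "series" is text: rows parted by semicolons, each of 7 numbers parted by spaces: the gripper command: -1 is fully open, 1 is shut, values between are in proportion, then the shift along the tool's x, y, z in m, then the turn, a rotation vector about the tool's x, y, z in degrees. A call has 1 to 12 rows; each row is the pose to reach, as a shift and turn from the pose commanded when the call began, along the tool's axes at that moment; what a row does not reach only later rows make up. A row lasts 1/12 s, in which the tool goes at most 41.7 mm and 7.16 degrees, less where a joint would pass 70% of its speed; a pose out of reach is approached as far as the arm can. A call with a gripper value outside its range is refused whole. The fingers move at their own pace and stop on an object; the grip force is fixed at half the most. Time passes only in rows, so rows that repeat a pose let the fingers close. It gives the time, the measured TCP pose, the force, the opening and the grip force at its end, in the units of the state.
- ctrl.get_obs(): the state, without advancing time (a new reading comes with each control period).
- ctrl.camera(name): name is "side" or "top" or "wrist"; returns a dict with "img" (420x560x3 uint8, red, green, blue), "z_map" (420x560 float32, m along the optical axis (not along the pixel's ray), 0 where there is no reading), "fovy" (degrees; the focal length in pixels is half the picture's height over the tangent of half this angle, whatever the lens; pixels are square), "cx", "cy" (the principal point, pixels), "k1" (the pictures are not rectified: a ray, as slopes to the right and down, at radius r is drawn at 1 + k1 r^2 times it, then the intrinsics apply), "extrinsics" (4x4, takes a point from camera to world coordinates); the wrist camera has in their place "T_tool_cam" (4x4, takes a point from camera to tool coordinates, whose origin is the TCP and whose axes are the flange's). Camera axes: x right, y down, z forward; pixel columns grow to the right and rows downward; lengths in m; the calibration is good to about 2 mm. A picture is of the moment at which its call begins: read the wrist's pose just before it.
- ctrl.hand_in(): hands the job in; it is judged then, once.
The state is a dict: "time_s": time; "q": joint angles; "dq": joint speeds; "joint_efforts": joint torques, N m; "eef_pos": TCP position; "eef_rot": TCP orientation; "wrist_force": force on the tool from outside, world axes, zero at the start; "torque": the same for the moment, N m; "opening": opening from 0.0 (shut) to 1.0 (fully open); "grasp_force": force on a finger pad.
Only numpy, scipy, OpenCV 4.12 (cv2) and the standard library are available. Lean on these libraries where they do the work, as an engineer would, in place of code of your own. Each camera call takes 0.05 s, during which the arm holds its last target. There are 200 camera calls.

## Working session

There is one attempt and no reset: what is moved stays moved. The work goes in short steps, Python scripts to look and compute and a tool call to move; the robot and the scene stay as the last step left them, time stands still between calls to the robot, and variables do not carry over. Pictures are saved under pics/ and viewed, at most 10 in all, crops included, and the job is handed in when it is done.

Besides the shell and the picture viewer there is one more tool, called in YAML: its name, and indented under it one key for each argument. servo_tool: Moves the arm, as the interface text tells. Its arguments: {"type":"object","properties":{"series":{"type":"string"}},"required":["series"]}

```bash
ls; mkdir -p pics
python3 - <<'E'
from bench import ctrl
import cv2,numpy as np
o=ctrl.get_obs(); print({k:np.round(v,3) for k,v in o.items()})
for n in("top","side"):
    c=ctrl.camera(n); cv2.imwrite(f"pics/{n}0.png",c["img"][:,:,::-1]); print(n,c["fovy"],c["cx"],c["cy"],c["k1"],np.round(c["extrinsics"],3).tolist(),(c["z_map"]>0).mean())
    np.savez(f"{n}0.npz",**c)
E
```

```text
pics
{'time_s': np.float64(0.0), 'q': array([-1.454,  0.182,  1.608,  0.   ,  1.354, -0.206]), 'dq': array([ 0.001,  0.   ,  0.   , -0.   ,  0.001, -0.002]), 'joint_efforts': array([-0.0000e+00, -4.4487e+01, -3.5134e+01, -0.0000e+00,  9.0000e-03,
        0.0000e+00]), 'eef_pos': array([ 0.182, -0.545,  0.226]), 'eef_rot': array([-0.001,  0.987,  0.161,  0.   ]), 'wrist_force': array([-0.228, -0.561, -0.573]), 'torque': array([-0.004,  0.028, -0.018]), 'grasp_force': np.float64(0.0), 'opening': np.float64(0.999)}
top 44.72450807172426 276.7596480968345 207.74040294797788 -0.06317987011880641 [[-0.018, -0.994, 0.106, 0.397], [-1.0, 0.019, 0.005, -0.018], [-0.007, -0.106, -0.994, 1.802], [0.0, 0.0, 0.0, 1.0]] 0.9957993197278912
side 44.14243453171783 279.69234549786546 214.34573007612698 -0.18211950498799304 [[-0.591, 0.546, -0.594, 1.662], [0.807, 0.406, -0.43, 0.774], [0.007, -0.733, -0.68, 1.351], [0.0, 0.0, 0.0, 1.0]] 0.9919557823129251
```

View pics/top0.png

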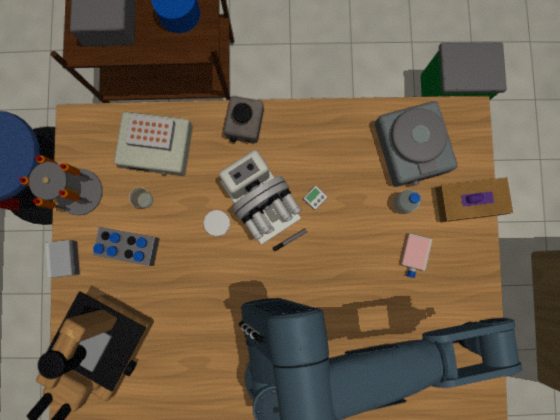

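View pics/side0.png

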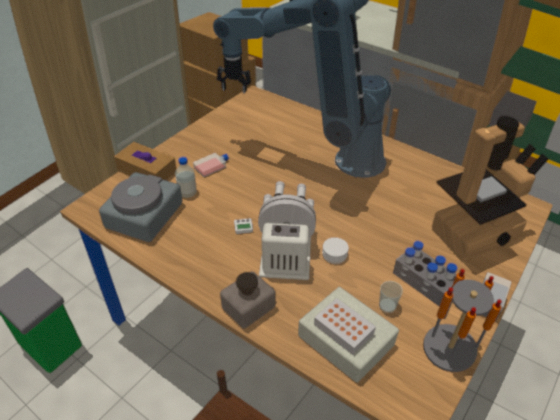

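The top view shows the rotator: motor at (245,172), drum at (265,203), vials pointing down-right, marker at (290,240), timer at (316,197) and dishes at (216,223). In the side view the drum is at (288,215) and seen from behind. Next I'll measure the rotator's frame.

```bash
cat > h.py <<'E'
import numpy as np,cv2
def cloud(c):
    h,w=c["z_map"].shape; f=h/2/np.tan(np.radians(c["fovy"])/2); K=np.array([[f,0,c["cx"]],[0,f,c["cy"]],[0,0,1.]])
    uv=np.stack(np.meshgrid(np.arange(w),np.arange(h)),-1).reshape(-1,1,2).astype(float)
    s=cv2.undistortPoints(uv,K,np.array([float(c["k1"]),0,0,0,0])).reshape(h,w,2)
    z=c["z_map"][...,None]; p=np.concatenate([s*z,z,np.ones_like(z)],-1)
    return (p@c["extrinsics"].T)[...,:3]
E
python3 - <<'E'
from h import *
c=dict(np.load("top0.npz")); P=cloud(c); img=c["img"]
R=P[140:255,200:335].reshape(-1,3); col=img[140:255,200:335].reshape(-1,3)
print("bench z",np.median(P[200:230,330:380,2]))
m=(abs(R[:,2]-.18)<.006)
print("z hist",np.histogram(R[:,2],bins=np.arange(-.01,.26,.01)))
r=cv2.minAreaRect((R[m,:2]).astype(np.float32)*1000); print("180mm layer",m.sum(),r)
m=R[:,2]>.2; r=cv2.minAreaRect((R[m,:2]).astype(np.float32)*1000); print("top of drum",m.sum(),r,R[m,2].max())
s=dict(np.load("side0.npz")); S=cloud(s)[150:290,240:340].reshape(-1,3)
print("side hist",np.histogram(S[:,2],bins=np.arange(-.01,.26,.01)))
m=(abs(S[:,2]-.18)<.006);r=cv2.minAreaRect((S[m,:2]).astype(np.float32)*1000); print("side 180mm layer",m.sum(),r)
a=cv2.resize(img[130:260,190:350][:,:,::-1],None,fx=5,fy=4.6,interpolation=cv2.INTER_CUBIC); cv2.imwrite("pics/crop.png",a[:600,:800])
E
```

```text
bench z -0.0011508281931235098
z hist (array([5465, 4514,  908,  214,  156,  396,   49,   21,   66,   56,   13,
         14,   11,   37,  146,  261,  270,  135,  726,  479,  133,  318,
        397,  300,  167,    1]), array([-0.01,  0.  ,  0.01,  0.02,  0.03,  0.04,  0.05,  0.06,  0.07,
        0.08,  0.09,  0.1 ,  0.11,  0.12,  0.13,  0.14,  0.15,  0.16,
        0.17,  0.18,  0.19,  0.2 ,  0.21,  0.22,  0.23,  0.24,  0.25]))
180mm layer 950 ((626.5238037109375, 59.451988220214844), (247.03024291992188, 180.91761779785156), 40.52189254760742)
top of drum 1237 ((562.1746826171875, 11.68572998046875), (299.9863586425781, 152.0419921875), 37.10184097290039) 1.8018478765621488
side hist (array([4008, 4502,  467,  175,  164,  310,   96,   92,   92,  186,  151,
        114,  120,  127,  247,  425,  269,  256,  549,  559,  172,  229,
        266,  219,  113,    0]), array([-0.01,  0.  ,  0.01,  0.02,  0.03,  0.04,  0.05,  0.06,  0.07,
        0.08,  0.09,  0.1 ,  0.11,  0.12,  0.13,  0.14,  0.15,  0.16,
        0.17,  0.18,  0.19,  0.2 ,  0.21,  0.22,  0.23,  0.24,  0.25]))
side 180mm layer 876 ((665.074951171875, 77.02125549316406), (169.71824645996094, 178.03309631347656), 32.64644241333008)
```

View pics/crop.png

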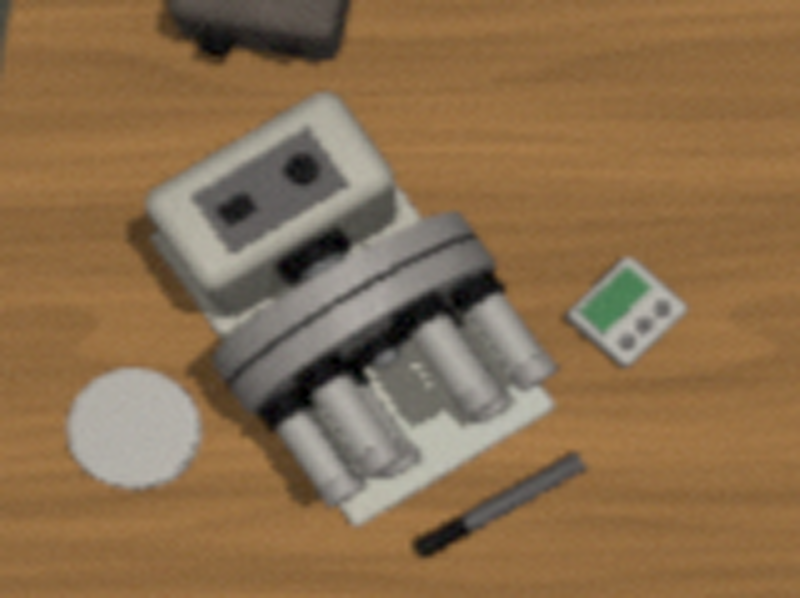

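The crop shows four upper vials: inner pair with ends near (395,470) and (490,400), outer pair near (345,490) and (540,370). The housing top is clear at (270,190), the timer at (627,313), the marker at (500,505).

```bash
cat > m.py <<'E'
from h import *
from scipy.optimize import least_squares
res=[]
for n,roi in(("top",(140,255,200,335)),("side",(150,290,240,340))):
    c=dict(np.load(n+"0.npz")); P=cloud(c); a,b,d,e=roi
    M=np.zeros(P.shape[:2],np.uint8); M[a:b,d:e]=abs(P[a:b,d:e,2]-.18)<.006
    M=cv2.morphologyEx(M,cv2.MORPH_OPEN,np.ones((3,3),np.uint8))
    k,L,st,_=cv2.connectedComponentsWithStats(M); 
    for i in range(1,k):
        if st[i,4]>150:
            q=P[L==i]; print(n,st[i],cv2.minAreaRect((q[:,:2]*1000).astype(np.float32)),q[:,2].mean())
E
python3 m.py
```

```text
top [220 151  47  34 612] ((693.332275390625, 96.72113037109375), (79.56360626220703, 142.0266571044922), 32.3073844909668) 0.1795003694834382
side [262 223  46  19 550] ((695.314208984375, 96.46699523925781), (82.48918151855469, 144.85723876953125), 31.09102439880371) 0.1802013900541423
```

```bash
cat > fit.py <<'E'
from h import *
from scipy.optimize import least_squares
Q=np.concatenate([cloud(dict(np.load(n+"0.npz")))[a:b,d:e].reshape(-1,3) for n,(a,b,d,e) in (("top",(140,255,200,335)),("side",(150,290,240,340)))])
def loc(p,q=Q):
    yaw,ox,oy,oz=p; d=q-[ox,oy,oz]; c,s=np.cos(yaw),np.sin(yaw)
    return np.c_[c*d[:,0]+s*d[:,1],-s*d[:,0]+c*d[:,1],d[:,2]]
p=np.array([np.radians(31.5),.6067,.043,.135]); th=0
x0=np.array([.6947,.0966])
def full(v): # yaw, lateral centre shift, axis z, vial angle
    yaw=v[0]; return np.array([yaw,.6943-.1025*np.cos(yaw)-v[1]*np.sin(yaw),.0966-.1025*np.sin(yaw)+v[1]*np.cos(yaw),.135+v[2]])
def resid(v,sel=None):
    l=loc(full(v)); th=v[3]+np.arange(6)*np.pi/3
    C=.075*np.c_[np.cos(th),np.sin(th)]
    dv=np.min(np.hypot(l[:,None,1]-C[:,0],l[:,None,2]-C[:,1]),1)-.014
    dr=np.hypot(l[:,1],l[:,2])-.098
    return l,dv,dr
best=None
for a in np.radians(range(0,60,10)):
    v=np.array([np.radians(31.5),0,0,a])
    for it in range(4):
        l,dv,dr=resid(v); lim=[.02,.012,.008,.006][it]
        sv=(l[:,0]>-.088)&(l[:,0]<-.042)&(abs(dv)<lim); sr=(l[:,0]>-.017)&(l[:,0]<.022)&(abs(dr)<lim)
        f=lambda v:(lambda r:np.r_[r[1][sv],r[2][sr]])(resid(v))
        v=least_squares(f,v,loss="soft_l1",f_scale=.002).x
    sc=(sv.sum()); 
    if best is None or sc>best[0]: best=(sc,v,sr.sum(),np.sqrt(np.mean(f(v)**2)))
sc,v,n,rms=best
print(sc,n,"rms",rms,"yaw",np.degrees(v[0]),"lat",v[1],"dz",v[2],"vial angle mod60 (from y to z)",np.degrees(v[3])%60,"origin",full(v))
l,_,_=resid(v); s=(abs(l[:,1])<.09)&(np.hypot(l[:,1],l[:,2])>.09)&(np.hypot(l[:,1],l[:,2])<.1)&(l[:,2]>.02)
print("rim x range (expect -20..26)",np.percentile(l[s,0],[2,5,50,95,98]))
s=(np.hypot(l[:,1],l[:,2])<.1)&(l[:,0]>-.13)&(l[:,0]<-.03)&(l[:,2]>.02);print("cap end (exp -105)",np.percentile(l[s,0],[0.5,2,5]))
E
python3 fit.py
```

```text
655 1160 rms 0.0024535245460589874 yaw 31.820082243316726 lat -4.142357086034178e-05 dz -0.0006211404577512635 vial angle mod60 (from y to z) 55.50296977869985 origin [0.5553652  0.60722678 0.0425213  0.13437886]
rim x range (expect -20..26) [-0.09089471 -0.05724244  0.00067094  0.02509147  0.02724388]
cap end (exp -105) [-0.10581099 -0.10500694 -0.10302527]
```

servo_tool:
  series: "0.1 0.045 -0.04 -0.03 0 0 0; 0.1 0.09 -0.08 -0.06 0 0 0; 0.1 0.135 -0.12 -0.09 0 0 0; 0.1 0.18 -0.165 -0.12 0 0 0; 0.1 0.18 -0.165 -0.12 0 0 0; 0.1 0.18 -0.165 -0.12 0 0 0; 0.1 0.18 -0.165 -0.12 0 0 0; 0.1 0.18 -0.165 -0.12 0 0 0; 0.1 0.18 -0.165 -0.12 0 0 0"

```text
time_s: 0.85
eef_pos: [0.3013, -0.3312, 0.3479]
eef_rot: [0.001, 0.987, 0.162, 0.0]
wrist_force: [-0.7, 0.0, -0.8]
opening: 0.452
grasp_force: 0.0
```

```bash
cat > st.py <<'E'
from bench import ctrl
import numpy as np,json
o=ctrl.get_obs(); d={k:np.round(v,4).tolist() for k,v in o.items()}
open("log.jsonl","a").write(json.dumps(d)+"\n")
for k in("time_s","q","eef_pos","eef_rot","wrist_force","torque","opening","grasp_force"): print(k,d[k])
E
python3 st.py
```

```text
time_s 0.85
q [-1.0987, -0.1953, 1.741, -0.0003, 1.5941, 0.1469]
eef_pos [0.3013, -0.3312, 0.3479]
eef_rot [0.0009, 0.9868, 0.1619, 0.0001]
wrist_force [-0.6906, 0.0045, -0.796]
torque [-0.0186, 0.0091, 0.0324]
opening 0.4519
grasp_force 0.0
```

```bash
cat > kin.py <<'E'
import numpy as np
from scipy.spatial.transform import Rotation as Ro
from scipy.optimize import least_squares
L1,L2,OFF=.380,.507,.1175
lo=np.array([-2.99,-.89,.3,-1.14,0,-3.12]); hi=np.array([2.99,2.07,2.58,4.28,2.63,3.12])
D=.28; H=D-.0375
def fk(q,d=None):
    d=D if d is None else d; h=d-.0375
    c,s=np.cos(q[0]),np.sin(q[0]); r=np.array([c,s,0]); l=np.array([-s,c,0]); u=np.array([0,0,1.])
    p=q[1]+q[2]; f=np.sin(p)*r+np.cos(p)*u; n=np.cos(p)*r-np.sin(p)*u
    R=np.c_[l,-n,f]@Ro.from_euler("ZXZ",[q[3],q[4],q[5]]).as_matrix()
    W=OFF*l+h*u+L1*(np.sin(q[1])*r+np.cos(q[1])*u)+L2*f
    return W+d*R[:,2],R
def ik(P,R,q0):
    f=lambda q:(lambda a:np.r_[(a[0]-P)*5,(Ro.from_matrix(a[1].T@R)).as_rotvec()])(fk(q))
    s=least_squares(f,np.clip(q0,lo+1e-3,hi-1e-3),bounds=(lo,hi)); return s.x,np.abs(s.fun).max()
YAW=np.radians(31.82); XR=np.array([np.cos(YAW),np.sin(YAW),0]); YR=np.array([-np.sin(YAW),np.cos(YAW),0]); U=np.array([0,0,1.])
O=np.array([.6072,.0425,.1348])
def target(phi,x,flip=0,r=.075,twist=0):
    "TCP pose with the TCP at rotator x, vial angle phi (deg from +y to +z)"
    a=np.radians(phi); e=np.cos(a)*YR+np.sin(a)*U; t=-np.sin(a)*YR+np.cos(a)*U
    y=-t if flip else t
    return O+x*XR+r*e, np.c_[np.cross(y,XR),y,XR]
def rel(P0,R0,P,R): return np.round(R0.T@(P-P0)*1000,1),np.round(np.degrees(Ro.from_matrix(R0.T@R).as_rotvec()),1)
def obs():
    import json; o=json.loads(open("log.jsonl").readlines()[-1]); w,x,y,z=o["eef_rot"]
    return np.array(o["eef_pos"]),Ro.from_quat([x,y,z,w]).as_matrix(),np.array(o["q"])
E
python3 - <<'E'
import kin; from kin import *
P,R,q=obs(); p,r=fk(q); print(p-P,np.degrees(Ro.from_matrix(r.T@R).as_rotvec()))
for d in (.2,.28,.34):
  kin.D=d
  for flip in (0,1):
    print("d",d,"flip",flip)
    q=np.array([-.5,-.3,2.3,1.9,1.2,(-1. if flip else 1)])
    for x in(-.19,-.072):
      for phi in (55,100,150,10,-35,-60):
        qq,e=ik(*target(phi,x,flip),q); print(x,phi,np.round(qq,2),round(e,4))
        if phi in(55,):q=qq
E
```

```text
[ 4.53788531e-04 -1.57532100e-03  9.89728596e-05] [ 0.00049257 -0.00342052 -0.00256752]
d 0.2 flip 0
-0.19 55 [-0.88 -0.31  2.58  1.63  1.49 -1.31] 0.0339
-0.19 100 [-0.91 -0.21  2.48  1.64  1.49 -0.53] 0.0
-0.19 150 [-0.93  0.04  2.35  1.63  1.51  0.23] 0.0
-0.19 10 [-0.85 -0.12  2.58  1.63  1.53 -2.29] 0.1046
-0.19 -35 [-0.86  0.01  2.58  1.61  1.48 -3.12] 0.0862
-0.19 -60 [-0.86 -0.19  2.58  1.48  1.28 -3.12] 0.2786
-0.072 55 [-0.51 -0.08  2.4   1.93  1.21 -1.42] 0.0
-0.072 100 [-0.58 -0.    2.29  1.87  1.25 -0.59] 0.0
-0.072 150 [-0.63  0.18  2.19  1.85  1.31  0.21] 0.0
-0.072 10 [-0.47  0.    2.46  2.02  1.24 -2.36] 0.0
-0.072 -35 [-0.5   0.14  2.42  1.95  1.25 -3.12] 0.0906
-0.072 -60 [-0.52  0.07  2.34  1.67  1.08 -3.12] 0.2901
d 0.2 flip 1
-0.19 55 [-0.88 -0.31  2.58  1.63  1.49  1.83] 0.0339
-0.19 100 [-0.91 -0.21  2.48  1.64  1.49  2.62] 0.0
-0.19 150 [-0.92  0.12  2.36  1.71  1.57  3.12] 0.1527
-0.19 10 [-0.85 -0.12  2.58  1.63  1.53  0.85] 0.1046
-0.19 -35 [-0.87  0.11  2.58  1.66  1.54 -0.16] 0.054
-0.19 -60 [-0.89  0.17  2.57  1.68  1.52 -0.65] 0.0
-0.072 55 [-0.51 -0.0
[... 2229 characters left out ...]
-60 [-0.81 -0.1   2.58  1.39  1.07 -3.12] 0.3938
d 0.34 flip 1
-0.19 55 [-1.42  0.27  2.58  1.12  1.73  1.22] 0.0654
-0.19 100 [-1.39  0.2   2.54  1.22  1.72  2.12] 0.0
-0.19 150 [-1.33  0.42  2.37  1.27  1.68  2.95] 0.0
-0.19 10 [-1.49  0.52  2.58  1.04  1.64  0.21] 0.0733
-0.19 -35 [-1.53  0.69  2.56  1.05  1.52 -0.7 ] 0.0
-0.19 -60 [-1.48  0.77  2.46  1.11  1.53 -1.13] 0.0
-0.072 55 [-0.98  0.23  2.58  1.6   1.57  1.29] 0.0125
-0.072 100 [-0.99  0.25  2.47  1.6   1.56  2.17] 0.0
-0.072 150 [-0.99  0.45  2.31  1.59  1.56  2.99] 0.0
-0.072 10 [-0.97  0.44  2.58  1.6   1.58  0.29] 0.0176
-0.072 -35 [-0.98  0.68  2.49  1.61  1.57 -0.63] 0.0
-0.072 -60 [-0.98  0.76  2.4   1.61  1.57 -1.07] 0.0
```

Run:
```python
import kin; from kin import *
P,R,q0=obs()
for x in(-.16,):
  T=target(115.5,x,0); T=(T[0]+np.array([0,0,.0]),T[1]); print(rel(P,R,*T), T[0])
  rv=Ro.from_matrix(R.T@T[1]).as_rotvec()
  for d in(.22,.28,.34):
    kin.D=d; q=q0
    for s in np.linspace(0,1,9)[1:]:
      q,e=ik(P+s*(T[0]-P),R@Ro.from_rotvec(rv*s).as_matrix(),q); print(d,round(s,2),np.round(q,2),round(e,3))
```

```text
(array([ 260.9, -188.7,  145. ]), array([29.9, 85.1,  9.7])) [ 0.48827071 -0.06929607  0.2024939 ]
0.22 0.12 [-1.11 -0.23  1.82  0.19  1.59  0.15] 0.0
0.22 0.25 [-1.13 -0.27  1.91  0.39  1.58  0.15] 0.0
0.22 0.38 [-1.13 -0.3   2.    0.58  1.56  0.13] 0.0
0.22 0.5 [-1.13 -0.31  2.11  0.77  1.53  0.1 ] 0.0
0.22 0.62 [-1.11 -0.31  2.21  0.97  1.5   0.04] 0.0
0.22 0.75 [-1.06 -0.28  2.31  1.18  1.47 -0.05] 0.0
0.22 0.88 [-0.99 -0.2   2.38  1.41  1.46 -0.18] 0.0
0.22 1.0 [-0.89 -0.06  2.42  1.66  1.48 -0.35] 0.0
0.28 0.12 [-1.14 -0.24  1.82  0.19  1.6   0.13] 0.0
0.28 0.25 [-1.18 -0.27  1.92  0.38  1.59  0.1 ] 0.0
0.28 0.38 [-1.22 -0.3   2.03  0.56  1.59  0.05] 0.0
0.28 0.5 [-1.24 -0.31  2.14  0.75  1.58 -0.  ] 0.0
0.28 0.62 [-1.24 -0.3   2.26  0.93  1.57 -0.08] 0.0
0.28 0.75 [-1.22 -0.25  2.37  1.11  1.56 -0.19] 0.0
0.28 0.88 [-1.17 -0.13  2.45  1.31  1.56 -0.34] 0.0
0.28 1.0 [-1.08  0.06  2.48  1.52  1.61 -0.53] 0.0
0.34 0.12 [-1.17 -0.24  1.82  0.19  1.6   0.1 ] 0.0
0.34 0.25 [-1.24 -0.27  1.93  0.37  1.61  0.04] 0.0
0.34 0.38 [-1.3  -0.29  2.04  0.55  1.61 -0.03] 0.0
0.34 0.5 [-1.34 -0.29  2.16  0.71  1.62 -0.11] 0.0
0.34 0.62 [-1.37 -0.26  2.29  0.87  1.62 -0.21] 0.0
0.34 0.75 [-1.38 -0.17  2.39  1.02  1.62 -0.34] 0.0
0.34 0.88 [-1.35  0.    2.47  1.18  1.63 -0.52] 0.0
0.34 1.0 [-1.27  0.26  2.48  1.33  1.67 -0.74] 0.0
```

servo_tool:
  series: "0.1 0.0163 -0.0118 0.009 1.9 5.3 0.6; 0.1 0.0326 -0.0236 0.018 3.75 10.6 1.2; 0.1 0.0489 -0.0354 0.027 5.6 16 1.8; 0.1 0.0652 -0.0472 0.036 7.5 21.3 2.4; 0.1 0.0815 -0.059 0.045 9.4 26.6 3; 0.1 0.0978 -0.0708 0.054 11.2 32 3.6; 0.1 0.114 -0.0825 0.063 13 37.2 4.2; 0.1 0.13 -0.0943 0.072 15 42.5 4.85; 0.1 0.13 -0.0943 0.072 15 42.5 4.85"

```text
time_s: 1.6
eef_pos: [0.3927, -0.1985, 0.2708]
eef_rot: [-0.189, 0.917, 0.104, 0.337]
wrist_force: [-0.9, 0.8, 0.0]
opening: 0.448
grasp_force: 0.0
```

```bash
python3 st.py
python3 - <<'E'
import kin; from kin import *
P,R,q0=obs()
f=lambda d:fk(q0,d[0])[0]-P
s=least_squares(f,[.28]); print("d",s.x,s.fun); kin.D=s.x[0]
print("orient err",np.degrees(Ro.from_matrix(fk(q0)[1].T@R).as_rotvec()))
T=target(115.5,-.16,0); print(rel(P,R,*T))
q=q0
for phi,x in((115.5,-.16),(115.5,-.1),(115.5,-.072),(140,-.072),(170,-.072),(200,-.072),(215,-.072),(90,-.072),(70,-.072),(50,-.072),(25,-.072)):
  qq,e=ik(*target(phi,x,0),q); print(phi,x,np.round(qq,2),round(e,3)); q=qq
E
```

```text
time_s 1.6
q [-1.3218, -0.199, 2.0952, 0.7244, 1.5938, -0.0925]
eef_pos [0.3927, -0.1985, 0.2708]
eef_rot [-0.189, 0.9166, 0.1039, 0.3365]
wrist_force [-0.9347, 0.845, 0.0055]
torque [-0.1576, 0.3018, 0.0111]
opening 0.448
grasp_force 0.0
d [0.33794802] [ 0.01628878 -0.0246105   0.00280698]
orient err [ 0.00543665 -0.00313896  0.0014314 ]
(array([ 35.2, -67.9, 157. ]), array([14.8, 42.2,  4.1]))
115.5 -0.16 [-1.27  0.26  2.48  1.34  1.67 -0.73] 0.0
115.5 -0.1 [-1.07  0.28  2.44  1.52  1.59 -0.71] 0.0
115.5 -0.072 [-0.98  0.3   2.42  1.6   1.56 -0.7 ] 0.0
140 -0.072 [-0.98  0.4   2.34  1.6   1.56 -0.3 ] 0.0
170 -0.072 [-0.99  0.54  2.27  1.6   1.56  0.16] 0.0
200 -0.072 [-0.98  0.66  2.23  1.6   1.56  0.6 ] 0.0
215 -0.072 [-0.98  0.71  2.23  1.6   1.56  0.81] 0.0
90 -0.072 [-0.98  0.21  2.51  1.61  1.56 -1.15] 0.0
70 -0.072 [-0.97  0.19  2.56  1.61  1.55 -1.53] 0.0
50 -0.072 [-0.97  0.24  2.58  1.6   1.57 -1.95] 0.019
25 -0.072 [-0.96  0.36  2.58  1.6   1.58 -2.51] 0.031
```

```bash
python3 - <<'E'
s=open("kin.py").read()
s=s.replace("W=OFF*l+h*u","j4=Ro.from_euler('Z',q[3]).as_matrix(); X=np.c_[l,-n,f]@j4\n    W=(OFF-O2)*l+O2*X[:,0]+O3*(X[:,1]+n)+h*u").replace("D=.28;","D=.28; O2=0.; O3=0.;")
open("kin.py","w").write(s)
E
python3 - <<'E'
import kin; from kin import *
P,R,q0=obs()
def f(v):
    kin.O2,kin.O3=v[1:]; return fk(q0,v[0])[0]-P
s=least_squares(f,[.28,0.,0.]); print("with O3",s.x,s.fun)
s=least_squares(lambda v:f([v[0],v[1],0]),[.28,0.]); print(s.x,s.fun);
E
```

```text
with O3 [ 0.41237582 -0.00527585  0.09107727] [3.90487143e-10 2.16972551e-11 2.16992313e-10]
[ 0.33734148 -0.01044561] [ 0.01793506 -0.02207196 -0.00393264]
```

servo_tool:
  series: "0.1 0.0044 -0.0085 0.0196 1.85 5.3 0.5; 0.1 0.0088 -0.017 0.0393 3.7 10.5 1; 0.1 0.0132 -0.0255 0.0589 5.5 15.8 1.5; 0.1 0.0176 -0.034 0.0785 7.4 21.1 2; 0.1 0.022 -0.0424 0.0981 9.2 26.4 2.6; 0.1 0.0264 -0.0509 0.1178 11.1 31.6 3.1; 0.1 0.0308 -0.0594 0.1374 13 36.9 3.6; 0.1 0.0352 -0.0679 0.157 14.8 42.2 4.1; 0.1 0.0352 -0.0679 0.157 14.8 42.2 4.1; 0.1 0.0352 -0.0679 0.157 14.8 42.2 4.1"

```text
time_s: 2.43
eef_pos: [0.4889, -0.0714, 0.2029]
eef_rot: [-0.34, 0.708, 0.041, 0.618]
wrist_force: [0.4, -0.1, 0.8]
opening: 0.447
grasp_force: 0.0
```

```bash
python3 st.py
python3 - <<'E'
import kin,json; from kin import *
P,R,q0=obs(); T=target(115.5,-.16,0); print("left",rel(P,R,*T))
rows=[json.loads(l) for l in open("log.jsonl")]
d0=dict(q=[-1.454,.181,1.607,0,1.354,-.206],eef_pos=[.182,-.545,.2265]); rows=[d0]+rows
def model(v,q):
    h,L1,L2,a1,a3,o1,o2,d,ay=v
    c,s=np.cos(q[0]),np.sin(q[0]); r=np.array([c,s,0]); l=np.array([-s,c,0]); u=np.array([0,0,1.])
    p=q[1]+q[2]; f=np.sin(p)*r+np.cos(p)*u; n=np.cos(p)*r-np.sin(p)*u
    B=np.c_[l,-n,f]; B4=B@Ro.from_euler("Z",q[3]).as_matrix(); B5=B4@Ro.from_euler("X",q[4]).as_matrix()
    return o1*l+a1*r+h*u+L1*(np.sin(q[1])*r+np.cos(q[1])*u)+L2*f+a3*n+o2*B4[:,0]+d*B5[:,2]+ay*B5[:,1]
f=lambda v:np.r_[np.concatenate([(model(v,x["q"])-x["eef_pos"]) for x in rows])*1e3,(v-v0)*2]
v0=np.array([.25,.38,.5,0,0,.1,.0,.3,0])
s=least_squares(f,v0); print(np.round(s.x,4)); print(np.round(s.fun[:-9],1))
E
```

```text
time_s 2.4333
q [-1.2163, 0.4275, 2.315, 1.3778, 1.6449, -0.7349]
eef_pos [0.4889, -0.0714, 0.2029]
eef_rot [-0.3397, 0.7081, 0.0412, 0.6177]
wrist_force [0.4487, -0.1033, 0.8311]
torque [-0.2449, 0.3901, -0.0498]
opening 0.4475
grasp_force 0.0
left (array([-1.3, -1.7,  0.6]), array([-0.1,  0.5,  0. ]))
[ 3.136e-01  4.378e-01  5.176e-01 -2.000e-04  8.500e-02  1.176e-01
 -1.000e-04  3.232e-01 -3.100e-03]
[ 0.3 -0.  -0.  -0.3 -0.1 -0.  -0.  -0.1  0.   0.   0.   0. ]
```

Run:
```python
from bench import ctrl
import cv2,numpy as np
c=ctrl.camera("wrist"); cv2.imwrite("pics/wrist1.png",c["img"][:,:,::-1]); np.savez("wrist1.npz",**c); print(np.round(c["T_tool_cam"],3),c["fovy"],c["cx"],c["cy"],c["k1"])
```

```text
[[-0.    -0.95  -0.312  0.08 ]
 [ 1.    -0.    -0.     0.   ]
 [ 0.    -0.312  0.95  -0.146]
 [ 0.     0.     0.     1.   ]] 63.43015731500998 278.4301622315643 207.09878321519173 -0.059387512543427175
```

View pics/wrist1.png

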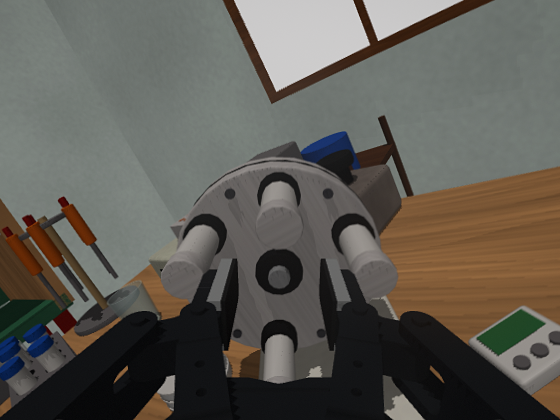

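The wrist view shows the top vial's cap at (280,222), centred between the fingers in u, with the hub at (280,272) and the timer clear at the right. I'll refine hub, angle and yaw from the wrist depth.

```bash
cat > kin.py <<'E'
import numpy as np
from scipy.spatial.transform import Rotation as Ro
from scipy.optimize import least_squares
V=[.3136,.4378,.5176,0,.085,.1176,0,.3232,-.0031]
lo=np.array([-2.99,-.89,.3,-1.14,0,-3.12]); hi=np.array([2.99,2.07,2.58,4.28,2.63,3.12])
def fk(q,v=V):
    h,L1,L2,a1,a3,o1,o2,d,ay=v
    c,s=np.cos(q[0]),np.sin(q[0]); r=np.array([c,s,0]); l=np.array([-s,c,0]); u=np.array([0,0,1.])
    p=q[1]+q[2]; f=np.sin(p)*r+np.cos(p)*u; n=np.cos(p)*r-np.sin(p)*u
    B=np.c_[l,-n,f]; B4=B@Ro.from_euler("Z",q[3]).as_matrix(); B5=B4@Ro.from_euler("X",q[4]).as_matrix()
    return o1*l+a1*r+h*u+L1*(np.sin(q[1])*r+np.cos(q[1])*u)+L2*f+a3*n+o2*B4[:,0]+d*B5[:,2]+ay*B5[:,1], B5@Ro.from_euler("Z",q[5]).as_matrix()
def ik(P,R,q0):
    f=lambda q:(lambda a:np.r_[(a[0]-P)*5,(Ro.from_matrix(a[1].T@R)).as_rotvec()])(fk(q))
    s=least_squares(f,np.clip(q0,lo+1e-3,hi-1e-3),bounds=(lo,hi)); return s.x,np.abs(s.fun).max()
YAW=np.radians(31.82); O=np.array([.6072,.0425,.1348])
XR=np.array([np.cos(YAW),np.sin(YAW),0]); YR=np.array([-np.sin(YAW),np.cos(YAW),0]); U=np.array([0,0,1.])
def target(phi,x,r=.075):
    a=np.radians(phi); e=np.cos(a)*YR+np.sin(a)*U; t=-np.sin(a)*YR+np.cos(a)*U
    return O+x*XR+r*e, np.c_[e,t,XR]
def rel(P0,R0,P,R): return np.round(R0.T@(P-P0)*1000,1),np.round(np.degrees(Ro.from_matrix(R0.T@R).as_rotvec()),1)
def obs():
    import json; o=json.loads(open("log.jsonl").readlines()[-1]); w,x,y,z=o["eef_rot"]
    return np.array(o["eef_pos"]),Ro.from_quat([x,y,z,w]).as_matrix(),np.array(o["q"])
E
cat > wfit.py <<'E'
import sys; from h import *; import kin; from kin import *
n=sys.argv[1]; guess=float(sys.argv[2])
P,R,q=obs(); c=dict(np.load(n+".npz")); c["extrinsics"]=np.block([[R,P[:,None]],[np.zeros((1,3)),np.ones((1,1))]])@c["T_tool_cam"]
C=cloud(c); g=c["img"].astype(int); Q=C.reshape(-1,3); Q=Q[(c["z_map"].ravel()>.05)]
def res(v):
    yaw,dy,dz,ph,ox=v; X=np.array([np.cos(yaw),np.sin(yaw),0]);Y=np.array([-np.sin(yaw),np.cos(yaw),0])
    D=Q-(O+dy*Y+ox*X+dz*U); l=np.c_[D@X,D@Y,D[:,2]]
    th=np.radians(ph)+np.arange(6)*np.pi/3; K=.075*np.c_[np.cos(th),np.sin(th)]
    rr=np.min(np.hypot(l[:,None,1]-K[:,0],l[:,None,2]-K[:,1]),1); return l,rr
v=np.array([YAW,0,0,guess,0.])
S=np.array([1,.1,.1,60,.1])
for lim in(.008,.006,.004,.003):
    l,rr=res(v); sv=(l[:,0]>-.085)&(l[:,0]<-.042)&(abs(rr-.014)<lim); sc=(abs(l[:,0]+.105)<lim)&(rr<.013)
    sf=(abs(l[:,0]+.02)<lim)&(np.hypot(l[:,1],l[:,2])<.09)&(rr>.022)&(np.hypot(l[:,1],l[:,2])>.03)
    def f(w):
        l,rr=res(w*S); return np.r_[rr[sv]-.014,l[sc,0]+.105,l[sf,0]+.02]
    s=least_squares(f,v/S,loss="soft_l1",f_scale=.001); v=s.x*S
print(sv.sum(),sc.sum(),sf.sum(),"rms",np.sqrt(np.mean(s.fun**2)),"yaw",np.degrees(v[0]),"dy dz mm",v[1:3]*1e3,"phi",v[3],"dx mm",v[4]*1e3)
E
python3 wfit.py wrist1 115.5
```

```text
3301 3189 9205 rms 0.0006508127203337197 yaw 32.08297880599906 dy dz mm [-1.67797957  0.01972007] phi 115.42781343047128 dx mm -1.8999392684045353
```

```bash
sed -i 's/^YAW=.*/YAW=np.radians(32.0); O=np.array([.6065,.0401,.1348])/' kin.py
python3 - <<'E'
from bench import ctrl
import numpy as np
F=[];T=[]
for i in range(12):
    ctrl.camera("side"); o=ctrl.get_obs(); F.append(o["wrist_force"]);T.append(o["torque"])
F=np.array(F);print("F mean",F.mean(0).round(2),"sd",F.std(0).round(2)); T=np.array(T);print("T",T.mean(0).round(3),T.std(0).round(3)); print(o["time_s"])
E
python3 st.py|head -3
python3 - <<'E'
from kin import *
P,R,q0=obs(); print(rel(P,R,*target(115.4,-.115)),rel(P,R,*target(115.4,-.072)))
q=q0
for phi,x in((115.5,-.1),(115.5,-.072),(140,-.072),(170,-.072),(200,-.072),(215,-.072),(230,-.072),(90,-.072),(70,-.072),(50,-.072),(25,-.072)):
  qq,e=ik(*target(phi,x),q); print(phi,x,np.round(qq,2),round(e,3)); q=qq
E
```

```text
F mean [-0.07  0.09 -0.17] sd [0.55 0.47 0.58]
T [-0.267  0.403  0.008] [0.025 0.034 0.026]
3.0833
time_s 3.0833
q [-1.2167, 0.4168, 2.3167, 1.3807, 1.6456, -0.7369]
eef_pos [0.4894, -0.0725, 0.2059]
(array([-3.3,  0.1, 44. ]), array([0.2, 0.3, 0.6])) (array([-3.1,  0. , 87. ]), array([0.2, 0.3, 0.6]))
115.5 -0.1 [-1.03  0.45  2.28  1.56  1.58 -0.71] 0.0
115.5 -0.072 [-0.94  0.46  2.26  1.63  1.54 -0.7 ] 0.0
140 -0.072 [-0.95  0.54  2.19  1.63  1.54 -0.29] 0.0
170 -0.072 [-0.95  0.66  2.12  1.63  1.55  0.18] 0.0
200 -0.072 [-0.95  0.77  2.09  1.63  1.55  0.63] 0.0
215 -0.072 [-0.95  0.82  2.09  1.63  1.56  0.84] 0.0
230 -0.072 [-0.95  0.86  2.09  1.64  1.56  1.06] 0.0
90 -0.072 [-0.93  0.4   2.33  1.64  1.54 -1.17] 0.0
70 -0.072 [-0.93  0.4   2.38  1.65  1.54 -1.56] 0.0
50 -0.072 [-0.92  0.44  2.41  1.66  1.54 -1.98] 0.0
25 -0.072 [-0.91  0.55  2.42  1.67  1.55 -2.53] 0.0
```

servo_tool:
  series: "0.1 -0.0031 0 0.012 0.2 0.3 0.6; 0.1 -0.0031 0 0.024 0.2 0.3 0.6; 0.1 -0.0031 0 0.036 0.2 0.3 0.6; 0.1 -0.0031 0 0.046 0.2 0.3 0.6; 0.1 -0.0031 0 0.056 0.2 0.3 0.6; 0.1 -0.0031 0 0.066 0.2 0.3 0.6; 0.1 -0.0031 0 0.074 0.2 0.3 0.6; 0.1 -0.0031 0 0.082 0.2 0.3 0.6; 0.1 -0.0031 0 0.087 0.2 0.3 0.6; 0.1 -0.0031 0 0.087 0.2 0.3 0.6; 0.1 -0.0031 0 0.087 0.2 0.3 0.6; 0.1 -0.0031 0 0.087 0.2 0.3 0.6"

```text
time_s: 4.08
eef_pos: [0.5624, -0.0253, 0.2022]
eef_rot: [-0.34, 0.706, 0.04, 0.62]
wrist_force: [0.4, -0.3, -0.5]
opening: 0.451
grasp_force: 0.0
```

```bash
python3 st.py
python3 - <<'E'
from bench import ctrl
import cv2,numpy as np
c=ctrl.camera("wrist"); cv2.imwrite("pics/wrist2.png",c["img"][:,:,::-1]); np.savez("wrist2.npz",**c)
from kin import *
P,R,q=obs(); print(rel(P,R,*target(115.4,-.072)))
E
python3 wfit.py wrist2 115.4
```

```text
time_s 4.0833
q [-0.9417, 0.4598, 2.2566, 1.6348, 1.5422, -0.7014]
eef_pos [0.5624, -0.0253, 0.2022]
eef_rot [-0.3404, 0.7059, 0.0402, 0.6199]
wrist_force [0.4345, -0.3265, -0.5033]
torque [-0.2539, 0.4089, 0.004]
opening 0.451
grasp_force 0.0
(array([ 0.3, -0.1,  0.1]), array([-0. ,  0. , -0.1]))
5512 3085 8302 rms 0.0005760277301151586 yaw 32.0742385318154 dy dz mm [ 0.05995535 -0.16260984] phi 115.42584382448538 dx mm 0.034481190352886576
```

View pics/wrist2.png

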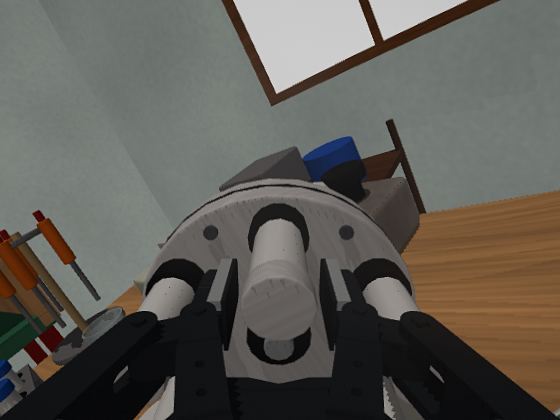

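The wrist view shows the vial at (278,280) centred between the pads, with the neighbours' caps at (165,300) and (390,300) clear of the fingers. I'll start the slow rock, clockwise first.

servo_tool:
  series: "0.27 0 0 0 0 0 0; 0.27 0 0 0 0 0 0; 0.27 -0.00003 0.00196 0 0 0 1.5; 0.27 -0.0001 0.00393 0 0 0 3; 0.27 -0.00023 0.00588 0 0 0 4.5; 0.27 -0.00041 0.00784 0 0 0 6"

```text
time_s: 4.63
eef_pos: [0.5658, -0.0309, 0.1987]
eef_rot: [-0.373, 0.707, 0.003, 0.601]
wrist_force: [-1.9, 0.6, 1.5]
opening: 0.363
grasp_force: 1.2
```

servo_tool:
  series: "0.27 -0.00003 0.00196 0 0 0 1.5; 0.27 -0.0001 0.00393 0 0 0 3; 0.27 -0.00023 0.00588 0 0 0 4.5; 0.27 -0.00041 0.00784 0 0 0 6"

```text
time_s: 4.97
eef_pos: [0.5692, -0.0363, 0.1943]
eef_rot: [-0.404, 0.706, -0.034, 0.581]
wrist_force: [-2.1, 1.6, 2.6]
opening: 0.362
grasp_force: 1.5
```

servo_tool:
  series: "0.27 -0.00003 0.00196 0 0 0 1.5; 0.27 -0.0001 0.00393 0 0 0 3; 0.27 -0.00023 0.00588 0 0 0 4.5; 0.27 -0.00041 0.00784 0 0 0 6"

```text
time_s: 5.3
eef_pos: [0.5724, -0.0414, 0.1893]
eef_rot: [-0.434, 0.703, -0.071, 0.559]
wrist_force: [-3.2, 1.1, 2.2]
opening: 0.361
grasp_force: 1.8
```

servo_tool:
  series: "0.27 -0.00003 0.00196 0 0 0 1.5; 0.27 -0.0001 0.00393 0 0 0 3; 0.27 -0.00023 0.00588 0 0 0 4.5; 0.27 -0.00041 0.00784 0 0 0 6"

```text
time_s: 5.63
eef_pos: [0.5756, -0.0463, 0.1833]
eef_rot: [-0.463, 0.699, -0.108, 0.535]
wrist_force: [-3.6, -0.1, 3.1]
opening: 0.367
grasp_force: 2.1
```

```bash
python3 st.py
python3 - <<'E'
from kin import *
P,R,q=obs()
for p in (139.4,): print(rel(P,R,*target(p,-.072)))
E
```

```text
time_s 5.6333
q [-0.9464, 0.5417, 2.1891, 1.631, 1.5454, -0.2943]
eef_pos [0.5756, -0.0463, 0.1833]
eef_rot [-0.4626, 0.6985, -0.1082, 0.5351]
wrist_force [-3.6465, -0.1225, 3.1214]
torque [0.0168, -0.0418, 0.4431]
opening 0.3675
grasp_force 2.0538
(array([ 0.2, -0.2, -0. ]), array([-0.1,  0. , -0.2]))
```

servo_tool:
  series: "0.27 -0.00003 0.00196 0 0 0 1.5; 0.27 -0.0001 0.00393 0 0 0 3; 0.27 -0.00023 0.00588 0 0 0 4.5; 0.27 -0.00041 0.00784 0 0 0 6"

```text
time_s: 5.97
eef_pos: [0.5782, -0.0504, 0.177]
eef_rot: [-0.49, 0.692, -0.145, 0.51]
wrist_force: [-4.8, 0.4, 4.5]
opening: 0.363
grasp_force: 2.3
```

servo_tool:
  series: "0.27 -0.00003 0.00196 0 0 0 1.5; 0.27 -0.0001 0.00393 0 0 0 3; 0.27 -0.00023 0.00588 0 0 0 4.5; 0.27 -0.00041 0.00784 0 0 0 6"

```text
time_s: 6.3
eef_pos: [0.5804, -0.0538, 0.1703]
eef_rot: [-0.516, 0.683, -0.181, 0.484]
wrist_force: [-4.6, 0.0, 4.4]
opening: 0.365
grasp_force: 2.6
```

servo_tool:
  series: "0.27 -0.00003 0.00196 0 0 0 1.5; 0.27 -0.0001 0.00393 0 0 0 3; 0.27 -0.00023 0.00588 0 0 0 4.5; 0.27 -0.00041 0.00784 0 0 0 6"

```text
time_s: 6.63
eef_pos: [0.5822, -0.0566, 0.1632]
eef_rot: [-0.541, 0.673, -0.216, 0.456]
wrist_force: [-3.8, 0.4, 4.9]
opening: 0.366
grasp_force: 2.8
```

servo_tool:
  series: "0.27 -0.00003 0.00196 0 0 0 1.5; 0.27 -0.0001 0.00393 0 0 0 3; 0.27 -0.00023 0.00588 0 0 0 4.5; 0.27 -0.00041 0.00784 0 0 0 6"

```text
time_s: 6.97
eef_pos: [0.5835, -0.0588, 0.1559]
eef_rot: [-0.564, 0.661, -0.251, 0.427]
wrist_force: [-4.9, 0.9, 5.5]
opening: 0.368
grasp_force: 3.0
```

servo_tool:
  series: "0.27 -0.00003 0.00196 0 0 0 1.5; 0.27 -0.0001 0.00393 0 0 0 3; 0.27 -0.00023 0.00588 0 0 0 4.5; 0.27 -0.00041 0.00784 0 0 0 6"

```text
time_s: 7.3
eef_pos: [0.5845, -0.0603, 0.1484]
eef_rot: [-0.585, 0.647, -0.285, 0.397]
wrist_force: [-5.5, 0.5, 5.6]
opening: 0.366
grasp_force: 3.2
```

servo_tool:
  series: "0.27 -0.00003 0.00196 0 0 0 1.5; 0.27 -0.0001 0.00393 0 0 0 3; 0.27 -0.00023 0.00588 0 0 0 4.5; 0.27 -0.00041 0.00784 0 0 0 6"

```text
time_s: 7.63
eef_pos: [0.585, -0.0611, 0.1407]
eef_rot: [-0.606, 0.631, -0.319, 0.366]
wrist_force: [-5.7, 0.5, 6.5]
opening: 0.367
grasp_force: 3.3
```

```bash
python3 st.py
python3 - <<'E'
from kin import *
P,R,q=obs()
for p in (175.4,): print(rel(P,R,*target(p,-.072)))
E
```

```text
time_s 7.6333
q [-0.9492, 0.6831, 2.1131, 1.6297, 1.5511, 0.2688]
eef_pos [0.585, -0.0611, 0.1407]
eef_rot [-0.6056, 0.6307, -0.3185, 0.366]
wrist_force [-5.6585, 0.5203, 6.506]
torque [0.2335, -0.5493, 0.4747]
opening 0.3669
grasp_force 3.3306
(array([ 0.3, -0.1, -0.1]), array([-0.1,  0.1, -0.2]))
```

servo_tool:
  series: "0.27 -0.00003 0.00196 0 0 0 1.5; 0.27 -0.0001 0.00393 0 0 0 3; 0.27 -0.00023 0.00588 0 0 0 4.5; 0.27 -0.00041 0.00784 0 0 0 6"

```text
time_s: 7.97
eef_pos: [0.5851, -0.0613, 0.133]
eef_rot: [0.624, -0.613, 0.351, -0.334]
wrist_force: [-5.8, 1.0, 7.6]
opening: 0.366
grasp_force: 3.5
```

servo_tool:
  series: "0.27 -0.00003 0.00196 0 0 0 1.5; 0.27 -0.0001 0.00393 0 0 0 3; 0.27 -0.00023 0.00588 0 0 0 4.5; 0.27 -0.00041 0.00784 0 0 0 6"

```text
time_s: 8.3
eef_pos: [0.5848, -0.0608, 0.1253]
eef_rot: [0.641, -0.594, 0.382, -0.301]
wrist_force: [-6.5, 1.4, 7.4]
opening: 0.366
grasp_force: 3.6
```

servo_tool:
  series: "0.27 -0.00003 0.00196 0 0 0 1.5; 0.27 -0.0001 0.00393 0 0 0 3; 0.27 -0.00023 0.00588 0 0 0 4.5; 0.27 -0.00041 0.00784 0 0 0 6"

```text
time_s: 8.63
eef_pos: [0.5841, -0.0596, 0.1177]
eef_rot: [0.656, -0.573, 0.413, -0.267]
wrist_force: [-4.8, 0.0, 8.0]
opening: 0.367
grasp_force: 3.7
```

servo_tool:
  series: "0.27 -0.00003 0.00196 0 0 0 1.5; 0.27 -0.0001 0.00393 0 0 0 3; 0.27 -0.00023 0.00588 0 0 0 4.5; 0.27 -0.00041 0.00784 0 0 0 6"

```text
time_s: 8.97
eef_pos: [0.583, -0.0578, 0.1103]
eef_rot: [0.669, -0.551, 0.442, -0.233]
wrist_force: [-4.0, 1.9, 9.2]
opening: 0.366
grasp_force: 3.8
```

servo_tool:
  series: "0.27 -0.00003 0.00196 0 0 0 1.5; 0.27 -0.0001 0.00393 0 0 0 3; 0.27 -0.00023 0.00588 0 0 0 4.5; 0.27 -0.00041 0.00784 0 0 0 6"

```text
time_s: 9.3
eef_pos: [0.5815, -0.0554, 0.1032]
eef_rot: [0.68, -0.527, 0.47, -0.197]
wrist_force: [-2.3, 0.4, 10.0]
opening: 0.366
grasp_force: 3.9
```

servo_tool:
  series: "0.27 -0.00003 0.00196 0 0 0 1.5; 0.27 -0.0001 0.00393 0 0 0 3; 0.27 -0.00023 0.00588 0 0 0 4.5; 0.27 -0.00041 0.00784 0 0 0 6"

```text
time_s: 9.63
eef_pos: [0.5797, -0.0525, 0.0965]
eef_rot: [0.689, -0.501, 0.497, -0.162]
wrist_force: [-2.5, 0.2, 11.2]
opening: 0.366
grasp_force: 3.9
```

```bash
python3 st.py
python3 - <<'E'
from kin import *
from bench import ctrl
P,R,q=obs()
for p in (211.4,): print(rel(P,R,*target(p,-.072)))
c=ctrl.camera("wrist"); np.savez("wrist3.npz",**c)
E
python3 wfit.py wrist3 210
```

```text
time_s 9.6333
q [-0.9472, 0.8109, 2.0843, 1.6344, 1.5581, 0.7967]
eef_pos [0.5797, -0.0525, 0.0965]
eef_rot [0.6895, -0.5012, 0.4972, -0.1618]
wrist_force [-2.4579, 0.1567, 11.2106]
torque [0.5166, -0.9818, 0.2275]
opening 0.366
grasp_force 3.9362
(array([ 0.1,  0.8, -0.2]), array([-0.1,  0.1, -0.2]))
5819 3066 6988 rms 0.0005885301613410705 yaw 32.11846807558281 dy dz mm [0.23462307 0.43032772] phi 210.8270373238412 dx mm -0.21456776573836753
```

```bash
sed 's/^for k.*//' st.py > sl.py; python3 sl.py
```

servo_tool:
  series: "0.27 -0.00003 -0.00209 0 0 0 -1.6; 0.27 -0.00012 -0.00419 0 0 0 -3.2; 0.27 -0.00026 -0.00628 0 0 0 -4.8; 0.27 -0.00047 -0.00836 0 0 0 -6.4; 0.27 -0.00073 -0.01044 0 0 0 -8"

```text
time_s: 10.1
eef_pos: [0.5821, -0.0566, 0.1046]
eef_rot: [0.675, -0.536, 0.461, -0.211]
wrist_force: [0.3, -0.0, 0.6]
opening: 0.364
grasp_force: 0.3
```

```bash
python3 sl.py
```

servo_tool:
  series: "0.27 -0.00003 -0.00209 0 0 0 -1.6; 0.27 -0.00012 -0.00419 0 0 0 -3.2; 0.27 -0.00026 -0.00628 0 0 0 -4.8; 0.27 -0.00047 -0.00836 0 0 0 -6.4; 0.27 -0.00073 -0.01044 0 0 0 -8"

```text
time_s: 10.52
eef_pos: [0.5837, -0.0591, 0.1147]
eef_rot: [0.659, -0.567, 0.422, -0.257]
wrist_force: [-0.2, 0.3, -1.0]
opening: 0.363
grasp_force: 0.0
```

```bash
python3 sl.py
```

servo_tool:
  series: "0.27 -0.00003 -0.00209 0 0 0 -1.6; 0.27 -0.00012 -0.00419 0 0 0 -3.2; 0.27 -0.00026 -0.00628 0 0 0 -4.8; 0.27 -0.00047 -0.00836 0 0 0 -6.4; 0.27 -0.00073 -0.01044 0 0 0 -8"

```text
time_s: 10.93
eef_pos: [0.5848, -0.0608, 0.1249]
eef_rot: [0.639, -0.595, 0.382, -0.302]
wrist_force: [0.4, 0.5, -0.1]
opening: 0.362
grasp_force: 0.2
```

```bash
python3 sl.py
```

servo_tool:
  series: "0.27 -0.00003 -0.00209 0 0 0 -1.6; 0.27 -0.00012 -0.00419 0 0 0 -3.2; 0.27 -0.00026 -0.00628 0 0 0 -4.8; 0.27 -0.00047 -0.00836 0 0 0 -6.4; 0.27 -0.00073 -0.01044 0 0 0 -8"

```text
time_s: 11.35
eef_pos: [0.5852, -0.0614, 0.1353]
eef_rot: [-0.617, 0.62, -0.339, 0.346]
wrist_force: [-0.2, -0.7, -0.3]
opening: 0.364
grasp_force: 0.5
```

```bash
python3 sl.py
```

servo_tool:
  series: "0.27 -0.00003 -0.00209 0 0 0 -1.6; 0.27 -0.00012 -0.00419 0 0 0 -3.2; 0.27 -0.00026 -0.00628 0 0 0 -4.8; 0.27 -0.00047 -0.00836 0 0 0 -6.4; 0.27 -0.00073 -0.01044 0 0 0 -8"

```text
time_s: 11.77
eef_pos: [0.5847, -0.0608, 0.1458]
eef_rot: [-0.591, 0.643, -0.295, 0.388]
wrist_force: [2.1, -0.1, -1.3]
opening: 0.367
grasp_force: 0.8
```

```bash
python3 sl.py
```

servo_tool:
  series: "0.27 -0.00003 -0.00209 0 0 0 -1.6; 0.27 -0.00012 -0.00419 0 0 0 -3.2; 0.27 -0.00026 -0.00628 0 0 0 -4.8; 0.27 -0.00047 -0.00836 0 0 0 -6.4; 0.27 -0.00073 -0.01044 0 0 0 -8"

```text
time_s: 12.18
eef_pos: [0.5836, -0.0589, 0.156]
eef_rot: [-0.562, 0.662, -0.249, 0.429]
wrist_force: [2.2, -0.2, -1.9]
opening: 0.366
grasp_force: 1.2
```

```bash
python3 sl.py
cat > an.py <<'E'
import json; from kin import *
Tb=np.array([-.267,.403,.008])
for l in open("log.jsonl"):
    o=json.loads(l)
    if o["time_s"]<4: continue
    P=np.array(o["eef_pos"])-O; w,x,y,z=o["eef_rot"]; R=Ro.from_quat([x,y,z,w]).as_matrix()
    F=np.array(o["wrist_force"]); T=np.array(o["torque"])-Tb
    phi=np.degrees(np.arctan2(R[:,0]@U,R[:,0]@YR))%360
    lt=R.T@F
    print("t %.2f phi %.1f posphi %.1f F_ert %s Tx %.3f M_full %.3f gf %.2f op %.3f"%(o["time_s"],phi,np.degrees(np.arctan2(P[2],P@YR))%360,lt.round(1),T@XR,-(np.cross(P,F)@XR+T@XR),o["grasp_force"],o["opening"]))
E
python3 an.py
```

```text
t 4.08 phi 115.5 posphi 115.5 F_ert [-0.2  0.7  0.2] Tx 0.014 M_full -0.065 gf 0.00 op 0.451
t 5.63 phi 139.6 posphi 139.6 F_ert [ 0.6 -3.6 -3.2] Tx 0.005 M_full 0.261 gf 2.05 op 0.367
t 7.63 phi 175.6 posphi 175.5 F_ert [-2.9 -6.8 -4.5] Tx -0.080 M_full 0.585 gf 3.33 op 0.367
t 9.63 phi 211.6 posphi 210.8 F_ert [-7.1 -8.8 -2. ] Tx -0.069 M_full 0.735 gf 3.94 op 0.366
t 9.68 phi 211.7 posphi 211.1 F_ert [-6.3 -7.1 -1.3] Tx -0.052 M_full 0.590 gf 3.75 op 0.364
t 10.10 phi 203.3 posphi 203.6 F_ert [-0.1 -0.6  0.3] Tx 0.043 M_full 0.004 gf 0.27 op 0.363
t 10.52 phi 195.4 posphi 195.6 F_ert [-0.1  1.1 -0.1] Tx -0.001 M_full -0.081 gf 0.04 op 0.363
t 10.93 phi 187.4 posphi 187.6 F_ert [-0.2  0.1  0.6] Tx 0.045 M_full -0.054 gf 0.20 op 0.362
t 11.35 phi 179.3 posphi 179.6 F_ert [ 0.5  0.3 -0.6] Tx 0.017 M_full -0.040 gf 0.50 op 0.363
t 11.77 phi 171.3 posphi 171.5 F_ert [1.  1.5 1.8] Tx 0.022 M_full -0.133 gf 0.84 op 0.367
t 12.18 phi 163.3 posphi 163.6 F_ert [0.7 2.2 1.7] Tx 0.022 M_full -0.185 gf 1.22 op 0.366
```

servo_tool:
  series: "0.27 -0.00003 -0.00209 0 0 0 -1.6; 0.27 -0.00012 -0.00419 0 0 0 -3.2; 0.27 -0.00026 -0.00628 0 0 0 -4.8; 0.27 -0.00047 -0.00836 0 0 0 -6.4; 0.27 -0.00073 -0.01044 0 0 0 -8"

```text
time_s: 12.6
eef_pos: [0.5816, -0.0558, 0.1659]
eef_rot: [-0.531, 0.677, -0.203, 0.467]
wrist_force: [3.2, -0.9, -1.6]
opening: 0.365
grasp_force: 1.6
```

```bash
python3 sl.py
```

servo_tool:
  series: "0.27 -0.00003 -0.00209 0 0 0 -1.6; 0.27 -0.00012 -0.00419 0 0 0 -3.2; 0.27 -0.00026 -0.00628 0 0 0 -4.8; 0.27 -0.00047 -0.00836 0 0 0 -6.4; 0.27 -0.00073 -0.01044 0 0 0 -8"

```text
time_s: 13.02
eef_pos: [0.579, -0.0516, 0.175]
eef_rot: [-0.497, 0.69, -0.155, 0.503]
wrist_force: [3.4, 0.1, -2.4]
opening: 0.367
grasp_force: 1.9
```

```bash
python3 sl.py
```

servo_tool:
  series: "0.27 -0.00003 -0.00209 0 0 0 -1.6; 0.27 -0.00012 -0.00419 0 0 0 -3.2; 0.27 -0.00026 -0.00628 0 0 0 -4.8; 0.27 -0.00047 -0.00836 0 0 0 -6.4; 0.27 -0.00073 -0.01044 0 0 0 -8"

```text
time_s: 13.43
eef_pos: [0.5757, -0.0465, 0.1833]
eef_rot: [-0.461, 0.699, -0.107, 0.536]
wrist_force: [3.4, -1.8, -3.5]
opening: 0.363
grasp_force: 2.2
```

```bash
python3 sl.py
```

servo_tool:
  series: "0.27 -0.00003 -0.00209 0 0 0 -1.6; 0.27 -0.00012 -0.00419 0 0 0 -3.2; 0.27 -0.00026 -0.00628 0 0 0 -4.8; 0.27 -0.00047 -0.00836 0 0 0 -6.4; 0.27 -0.00073 -0.01044 0 0 0 -8"

```text
time_s: 13.85
eef_pos: [0.5719, -0.0404, 0.1907]
eef_rot: [-0.422, 0.705, -0.058, 0.567]
wrist_force: [4.0, -0.8, -3.9]
opening: 0.361
grasp_force: 2.6
```

```bash
python3 sl.py
```

servo_tool:
  series: "0.27 -0.00003 -0.00209 0 0 0 -1.6; 0.27 -0.00012 -0.00419 0 0 0 -3.2; 0.27 -0.00026 -0.00628 0 0 0 -4.8; 0.27 -0.00047 -0.00836 0 0 0 -6.4; 0.27 -0.00073 -0.01044 0 0 0 -8"

```text
time_s: 14.27
eef_pos: [0.5676, -0.0335, 0.197]
eef_rot: [-0.381, 0.707, -0.008, 0.595]
wrist_force: [4.1, -1.2, -4.0]
opening: 0.368
grasp_force: 2.8
```

```bash
python3 sl.py
```

servo_tool:
  series: "0.27 -0.00003 -0.00209 0 0 0 -1.6; 0.27 -0.00012 -0.00419 0 0 0 -3.2; 0.27 -0.00026 -0.00628 0 0 0 -4.8; 0.27 -0.00047 -0.00836 0 0 0 -6.4; 0.27 -0.00073 -0.01044 0 0 0 -8"

```text
time_s: 14.68
eef_pos: [0.5628, -0.0259, 0.2021]
eef_rot: [-0.339, 0.706, 0.041, 0.62]
wrist_force: [5.2, -2.8, -5.1]
opening: 0.366
grasp_force: 3.1
```

```bash
python3 sl.py
```

servo_tool:
  series: "0.27 -0.00003 -0.00209 0 0 0 -1.6; 0.27 -0.00012 -0.00419 0 0 0 -3.2; 0.27 -0.00026 -0.00628 0 0 0 -4.8; 0.27 -0.00047 -0.00836 0 0 0 -6.4; 0.27 -0.00073 -0.01044 0 0 0 -8"

```text
time_s: 15.1
eef_pos: [0.5578, -0.0179, 0.2059]
eef_rot: [-0.294, 0.702, 0.09, 0.643]
wrist_force: [5.9, -2.3, -4.4]
opening: 0.367
grasp_force: 3.3
```

```bash
python3 sl.py; python3 an.py | tail -7
```

```text
t 12.60 phi 155.3 posphi 155.5 F_ert [1.6 2.5 2.2] Tx -0.021 M_full -0.167 gf 1.59 op 0.365
t 13.02 phi 147.3 posphi 147.5 F_ert [0.2 2.9 2.9] Tx -0.001 M_full -0.219 gf 1.93 op 0.367
t 13.43 phi 139.3 posphi 139.7 F_ert [0.3 4.8 2. ] Tx 0.048 M_full -0.410 gf 2.25 op 0.363
t 13.85 phi 131.3 posphi 131.8 F_ert [-1.1  4.6  3. ] Tx 0.021 M_full -0.367 gf 2.55 op 0.361
t 14.27 phi 123.3 posphi 123.9 F_ert [-1.6  4.8  2.9] Tx 0.121 M_full -0.482 gf 2.84 op 0.368
t 14.68 phi 115.3 posphi 116.0 F_ert [-2.4  6.8  3. ] Tx 0.102 M_full -0.615 gf 3.09 op 0.366
t 15.10 phi 107.3 posphi 108.2 F_ert [-2.7  6.2  3.8] Tx 0.050 M_full -0.515 gf 3.31 op 0.367
```

servo_tool:
  series: "0.27 -0.00003 -0.00209 0 0 0 -1.6; 0.27 -0.00012 -0.00419 0 0 0 -3.2; 0.27 -0.00026 -0.00628 0 0 0 -4.8; 0.27 -0.00047 -0.00836 0 0 0 -6.4; 0.27 -0.00073 -0.01044 0 0 0 -8"

```text
time_s: 15.52
eef_pos: [0.5525, -0.0095, 0.2084]
eef_rot: [-0.249, 0.694, 0.139, 0.662]
wrist_force: [5.9, -3.3, -4.5]
opening: 0.368
grasp_force: 3.5
```

```bash
python3 sl.py
```

servo_tool:
  series: "0.27 -0.00003 -0.00209 0 0 0 -1.6; 0.27 -0.00012 -0.00419 0 0 0 -3.2; 0.27 -0.00026 -0.00628 0 0 0 -4.8; 0.27 -0.00047 -0.00836 0 0 0 -6.4; 0.27 -0.00073 -0.01044 0 0 0 -8"

```text
time_s: 15.93
eef_pos: [0.5472, -0.001, 0.2095]
eef_rot: [-0.201, 0.682, 0.187, 0.678]
wrist_force: [9.1, -3.1, -5.0]
opening: 0.362
grasp_force: 3.7
```

```bash
python3 sl.py
```

servo_tool:
  series: "0.27 -0.00003 -0.00209 0 0 0 -1.6; 0.27 -0.00012 -0.00419 0 0 0 -3.2; 0.27 -0.00026 -0.00628 0 0 0 -4.8; 0.27 -0.00047 -0.00836 0 0 0 -6.4; 0.27 -0.00073 -0.01044 0 0 0 -8"

```text
time_s: 16.35
eef_pos: [0.5419, 0.0074, 0.2092]
eef_rot: [-0.153, 0.668, 0.234, 0.69]
wrist_force: [7.5, -5.3, -4.5]
opening: 0.367
grasp_force: 3.8
```

```bash
python3 sl.py
cat > fitw.py <<'E'
import json; from kin import *
import sys
Tb=np.array([-.267,.403,.008]); rows=[]
def add(ph,F,gf,s,M=None):
    e=np.cos(np.radians(ph))*YR+np.sin(np.radians(ph))*U; t=-np.sin(np.radians(ph))*YR+np.cos(np.radians(ph))*U
    rows.append((ph,-(.075*F@t+s*.014*F@e) if M is None else M,gf*s,s))
fw=[(-1.9,.6,1.5,1.2),(-2.1,1.6,2.6,1.5),(-3.2,1.1,2.2,1.8),(-3.6,-.1,3.1,2.05),(-4.8,.4,4.5,2.3),(-4.6,0,4.4,2.6),(-3.8,.4,4.9,2.8),(-4.9,.9,5.5,3.0),(-5.5,.5,5.6,3.2),(-5.7,.5,6.5,3.33),(-5.8,1,7.6,3.5),(-6.5,1.4,7.4,3.6),(-4.8,0,8,3.7),(-4,1.9,9.2,3.8),(-2.3,.4,10,3.9),(-2.5,.2,11.2,3.94)]
for i,f in enumerate(fw): add(121.2+6*i-.9,np.array(f[:3]),f[3],1)
for l in open("log.jsonl"):
    o=json.loads(l)
    if o["time_s"]<10.6: continue
    P=np.array(o["eef_pos"])-O; w,x,y,z=o["eef_rot"]; R=Ro.from_quat([x,y,z,w]).as_matrix()
    ph=np.degrees(np.arctan2(R[:,0]@U,R[:,0]@YR))%360
    s=-1 if o["time_s"]<16.4 else 1
    add(ph-s*.9,np.array(o["wrist_force"]),o["grasp_force"],s)
r=np.array(rows); ph,M,g,s=r.T
fm=lambda v,m:v[0]*np.sin(np.radians(ph-v[1]))+s*v[2]-m
for nm,m in(("F",M),("gf*.15",g*.15)):
    ok=(s>0)|(ph<192)
    f=lambda v:fm(v,m)[ok]
    S=least_squares(f,[.4,150,.32]); C=np.linalg.inv(S.jac.T@S.jac)*np.mean(S.fun**2); print(nm,"A,phi_bottom,fric",S.x.round(3),"sd",np.sqrt(np.diag(C)).round(3),"rms",np.sqrt(np.mean(S.fun**2)).round(3))
    f=lambda v:(v[0]*np.sin(np.radians(ph-v[1]))+s*.32-v[2]-m)[ok]; S=least_squares(f,[.4,150,.0]); print("   fixed fric, free bias",S.x.round(3))
    for k in(1,-1):
        f=lambda v:(v[0]*np.sin(np.radians(ph-v[1]))+s*v[2]-m)[ok&(s==k)]; S=least_squares(f,[.4,150,.32]); print("   dir",k,S.x.round(3))
E
python3 fitw.py; python3 an.py|tail -3
```

```text
F A,phi_bottom,fric [  0.424 139.771   0.311] sd [0.012 0.96  0.006] rms 0.032
   fixed fric, free bias [ 4.14000e-01  1.42408e+02 -1.70000e-02]
   dir 1 [  0.401 150.353   0.382]
   dir -1 [  0.42  137.023   0.328]
gf*.15 A,phi_bottom,fric [  0.329 140.766   0.313] sd [0.007 0.676 0.004] rms 0.017
   fixed fric, free bias [3.25000e-01 1.38192e+02 1.20000e-02]
   dir 1 [  0.389 121.621   0.195]
   dir -1 [  0.375 161.399   0.2  ]
t 15.52 phi 99.3 posphi 100.4 F_ert [-3.5  6.6  3.3] Tx 0.082 M_full -0.580 gf 3.50 op 0.368
t 15.93 phi 91.3 posphi 92.6 F_ert [-4.8  7.5  6.1] Tx 0.111 M_full -0.681 gf 3.66 op 0.362
t 16.35 phi 83.2 posphi 85.0 F_ert [-5.5  7.9  3.6] Tx 0.127 M_full -0.729 gf 3.83 op 0.367
```

servo_tool:
  series: "0.27 -0.00003 0.00209 0 0 0 1.6; 0.27 -0.00012 0.00419 0 0 0 3.2; 0.27 -0.00026 0.00628 0 0 0 4.8; 0.27 -0.00047 0.00836 0 0 0 6.4; 0.27 -0.00073 0.01044 0 0 0 8"

```text
time_s: 16.77
eef_pos: [0.5462, 0.0008, 0.2101]
eef_rot: [-0.204, 0.682, 0.186, 0.677]
wrist_force: [-1.5, -0.6, -0.1]
opening: 0.364
grasp_force: 0.0
```

servo_tool:
  series: "0.27 -0.00003 0.00209 0 0 0 1.6; 0.27 -0.00012 0.00419 0 0 0 3.2; 0.27 -0.00026 0.00628 0 0 0 4.8; 0.27 -0.00047 0.00836 0 0 0 6.4; 0.27 -0.00073 0.01044 0 0 0 8"

```text
time_s: 17.18
eef_pos: [0.5516, -0.0078, 0.2091]
eef_rot: [-0.251, 0.693, 0.138, 0.662]
wrist_force: [-0.6, 0.0, -0.0]
opening: 0.364
grasp_force: 0.4
```

```bash
python3 sl.py
```

servo_tool:
  series: "0.27 -0.00003 0.00209 0 0 0 1.6; 0.27 -0.00012 0.00419 0 0 0 3.2; 0.27 -0.00026 0.00628 0 0 0 4.8; 0.27 -0.00047 0.00836 0 0 0 6.4; 0.27 -0.00073 0.01044 0 0 0 8"

```text
time_s: 17.6
eef_pos: [0.557, -0.0163, 0.2068]
eef_rot: [-0.297, 0.701, 0.09, 0.642]
wrist_force: [-0.3, -0.1, 1.9]
opening: 0.363
grasp_force: 0.7
```

```bash
python3 sl.py
```

servo_tool:
  series: "0.27 -0.00003 0.00209 0 0 0 1.6; 0.27 -0.00012 0.00419 0 0 0 3.2; 0.27 -0.00026 0.00628 0 0 0 4.8; 0.27 -0.00047 0.00836 0 0 0 6.4; 0.27 -0.00073 0.01044 0 0 0 8"

```text
time_s: 18.02
eef_pos: [0.5621, -0.0245, 0.2031]
eef_rot: [-0.341, 0.705, 0.041, 0.62]
wrist_force: [-0.9, 1.9, 2.1]
opening: 0.363
grasp_force: 1.1
```

```bash
python3 sl.py
```

servo_tool:
  series: "0.27 -0.00003 0.00209 0 0 0 1.6; 0.27 -0.00012 0.00419 0 0 0 3.2; 0.27 -0.00026 0.00628 0 0 0 4.8; 0.27 -0.00047 0.00836 0 0 0 6.4; 0.27 -0.00073 0.01044 0 0 0 8"

```text
time_s: 18.43
eef_pos: [0.567, -0.0322, 0.1981]
eef_rot: [-0.384, 0.706, -0.008, 0.595]
wrist_force: [-0.7, 1.7, 3.2]
opening: 0.365
grasp_force: 1.5
```

```bash
python3 sl.py
```

servo_tool:
  series: "0.27 -0.00003 0.00209 0 0 0 1.6; 0.27 -0.00012 0.00419 0 0 0 3.2; 0.27 -0.00026 0.00628 0 0 0 4.8; 0.27 -0.00047 0.00836 0 0 0 6.4; 0.27 -0.00073 0.01044 0 0 0 8"

```text
time_s: 18.85
eef_pos: [0.5714, -0.0393, 0.1919]
eef_rot: [-0.424, 0.704, -0.058, 0.567]
wrist_force: [0.6, 0.9, 3.9]
opening: 0.368
grasp_force: 1.8
```

```bash
python3 sl.py
```

servo_tool:
  series: "0.27 -0.00003 0.00209 0 0 0 1.6; 0.27 -0.00012 0.00419 0 0 0 3.2; 0.27 -0.00026 0.00628 0 0 0 4.8; 0.27 -0.00047 0.00836 0 0 0 6.4; 0.27 -0.00073 0.01044 0 0 0 8"

```text
time_s: 19.27
eef_pos: [0.5753, -0.0455, 0.1846]
eef_rot: [-0.463, 0.698, -0.106, 0.536]
wrist_force: [-0.3, 1.6, 5.5]
opening: 0.361
grasp_force: 2.2
```

```bash
python3 sl.py
python3 - <<'E'
from bench import ctrl
import numpy as np
c=ctrl.camera("wrist"); np.savez("wrist4.npz",**c)
E
python3 an.py|tail -6; sed -i 's/ok=(s>0)|(ph<192)/ok=((s>0)\&~((s>0)\&(ph<104)))|((s<0)\&(ph<192))/' fitw.py; python3 fitw.py;  python3 wfit.py wrist4 139
```

```text
t 17.18 phi 99.5 posphi 98.8 F_ert [-0.1 -0.3 -0.5] Tx 0.026 M_full -0.004 gf 0.35 op 0.363
t 17.60 phi 107.5 posphi 106.7 F_ert [ 1.7 -0.7 -0.3] Tx -0.011 M_full 0.059 gf 0.70 op 0.363
t 18.02 phi 115.5 posphi 114.6 F_ert [ 1.  -2.8  0.3] Tx 0.059 M_full 0.153 gf 1.07 op 0.363
t 18.43 phi 123.5 posphi 122.5 F_ert [ 1.6 -3.3  0.3] Tx 0.006 M_full 0.239 gf 1.46 op 0.365
t 18.85 phi 131.5 posphi 130.5 F_ert [ 2.6 -2.9  1. ] Tx 0.094 M_full 0.119 gf 1.84 op 0.368
t 19.27 phi 139.5 posphi 138.4 F_ert [ 2.4 -5.2  0.6] Tx 0.055 M_full 0.332 gf 2.22 op 0.361
F A,phi_bottom,fric [  0.424 139.639   0.312] sd [0.013 0.991 0.007] rms 0.036
   fixed fric, free bias [ 4.18000e-01  1.41515e+02 -1.10000e-02]
   dir 1 [  0.417 143.609   0.338]
   dir -1 [  0.42  137.023   0.328]
gf*.15 A,phi_bottom,fric [  0.329 140.552   0.313] sd [0.006 0.627 0.003] rms 0.018
   fixed fric, free bias [3.3000e-01 1.3667e+02 2.1000e-02]
   dir 1 [  0.376 122.258   0.208]
   dir -1 [  0.375 161.399   0.2  ]
5767 3071 6951 rms 0.0005914086372389569 yaw 32.078419883907706 dy dz mm [ 0.22238432 -0.08034305] phi 138.37562085398815 dx mm -0.03481935391035924
```

servo_tool:
  series: "0.4 0 0.0005 0 0 0 0.4; 0.6 0 0.0008 0 0 0 0.6; 0.8 0 0.001 0 0 0 0.8; 1 0 0.001 0 0 0 0.8; 1 0 0.001 0 0 0 0.8; 1 0 0.001 0 0 0 0.8; 1 0 0.001 0 0 0 0.8; 1 0 0.001 0 0 0 0.8; 1 0 0.001 0 0 0 0.8; 1 0 0.001 0 0 0 0.8; 1 0 0.001 0 0 0 0.8; 1 0 0.001 0 0 0 0.8"

```text
time_s: 20.32
eef_pos: [0.5756, -0.0465, 0.1837]
eef_rot: [-0.466, 0.697, -0.111, 0.533]
wrist_force: [-4.4, -1.2, 5.8]
opening: 0.344
grasp_force: 58.6
```

```bash
python3 st.py; python3 an.py|tail -1
python3 - <<'E'
from bench import ctrl
import numpy as np,cv2
c=ctrl.camera("wrist"); np.savez("wrist5.npz",**c); cv2.imwrite("pics/wrist5.png",c["img"][:,:,::-1])
E
python3 wfit.py wrist5 140
```

```text
time_s 20.3167
q [-0.9466, 0.543, 2.188, 1.631, 1.5479, -0.2847]
eef_pos [0.5756, -0.0465, 0.1837]
eef_rot [-0.4659, 0.6972, -0.1113, 0.5333]
wrist_force [-4.3872, -1.2132, 5.7539]
torque [0.3294, -0.203, 0.2155]
opening 0.3443
grasp_force 58.6431
t 20.32 phi 140.2 posphi 139.4 F_ert [ 2.7 -5.3 -4.3] Tx 0.185 M_full 0.207 gf 58.64 op 0.344
5775 3059 6787 rms 0.0005850395731912286 yaw 32.0567990879871 dy dz mm [ 0.14428264 -0.00880105] phi 139.53878523713394 dx mm -0.042054367482174615
```

View pics/wrist5.png

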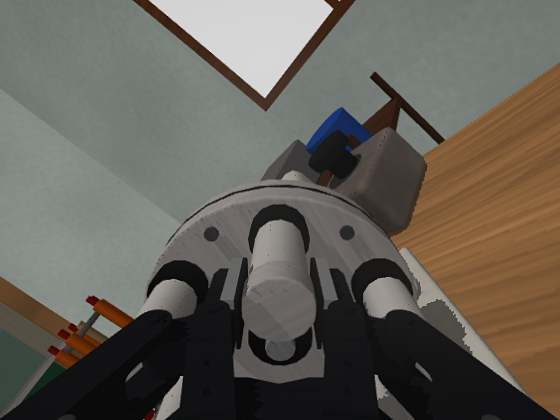

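The fingers now grip the vial, centred at (279,285), with the drum at 139.5 degrees. The force fit puts the heavy side straight down at about 140, so I'm handing in.

```bash
python3 -c "
from bench import ctrl
print(ctrl.hand_in())"
```

```text
the job is handed in; nothing more can be done
None
```

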